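Tighten the rotor screw with the thick hex key

ROBOT

A 6-joint arm with a two-finger parallel gripper is mounted at the origin on a cart in front of the work surface, level with it; the furniture and walls round the work are solid. World frame = base frame: x ahead of the robot, y to its left, z up, the work surface at z = 0. Lengths are in m, angles in rad, forces in N, time in s.
With the tool pointing down it reaches from about 0.35 to 0.775 m from the base axis. Payload 7.3 kg.
Tool frame: the origin (TCP) lies on the centre line of the jaws, within the pads' length; the fingertips stand 11 mm ahead of it and the grasp point (between the pads) lies 8 mm behind it; z points along the fingers, y is the direction in which the jaws open and shut (so a half turn about z gives the same grasp; the last joint's range is limited). The gripper opens to 92 mm and grips with 3 to 60 N. Pads are 19 mm wide; open, the fingers measure 130 mm over their backs; the gripper's body (75 mm by 190 mm) begins 47 mm behind the grasp point.
Start: joints at [0.96, 0.342, 1.524, -0, 1.275, -0.146], TCP at [0.235, 0.469, 0.238] pointing down, gripper open.
Joint ranges: [-2.53, 2.53], [-0.77, 2.02], [0.04, 2.7], [-1, 4.14], [0.28, 2.66], [-3.11, 3.11]. Speed limits (rad/s): [2.57, 2.57, 3.14, 3.14, 3.14, 3.14].

INTERFACE

Orientations are given as [roll, pitch, yaw] about the fixed x, y, z axes, in that order (R = Rz(yaw) Ry(pitch) Rx(roll)).
In Python, from cell import robot gives the robot as it stands.
- The arm moves only by the tool jog_arm, never from a script. Its argument "deltas" is one flat list of numbers, 6 for each row, row after row: the shift along the world's x, y, z in units of 0.1 m (1.0 is 0.1 m), then the turn, a rotation vector about the world's x, y, z in units of 90 degrees (1.0 is 90 degrees). A call has 1 to 5 rows; each row is the pose to reach, as a shift and turn from the pose commanded when the call began; what a row does not reach only later rows make up. A row lasts 1/12 s, in which the tool goes at most 41.7 mm and 7.16 degrees, less where a joint would pass 70% of its speed; a pose out of reach is approached as far as the arm can. A call with a number of a shift or a turn outside -1 to 1 is refused whole. A call with a gripper value outside its range is refused whole. "claw" is the opening, from 0 (shut) to 1 (fully open), set as the call begins (left out, the last holds). The fingers move at their own pace and stop on an object; "newtons" is the grip in N (left out, the last holds). Time passes only in rows, so rows that repeat a pose let the fingers close. It gives the time, the measured TCP pose, the force and the opening at its end, in the units of the state.
- robot.observe(): the state, without advancing time (a new reading comes with each control period).
- robot.read_camera(name): name is "scene" or "top"; returns the picture (480x640x3 uint8, red, green, blue); there is no depth.
- robot.camera_params(name): a dict with "fx", "fy", "cx", "cy" (pixels), "k1" (the pictures are not rectified: a ray, as slopes to the right and down, at radius r is drawn at 1 + k1 r^2 times it, then the intrinsics apply), "R" (3x3) and "t" (3): a world point X has camera coordinates R X + t. Camera axes: x right, y down, z forward; pixel columns grow to the right and rows downward; lengths in m; the calibration is good to about 2 mm. A picture is of the moment at which its call begins. camera_params takes no time and is no camera call.
- robot.hand_in(): hands the job in, once; it reports no verdict.
The state is a dict: "time": time; "qpos": joint angles; "qvel": joint speeds; "joint_efforts": joint torques, N m; "tool_pos": TCP position; "tool_rot": TCP orientation; "contact_force": force on the tool from outside, world axes, zero at the start; "torque": the same for the moment, N m; "opening": finger opening in m.
Only numpy, scipy, OpenCV 4.12 (cv2) and the standard library are available. Lean on these libraries where they do the work, as an engineer would, in place of code of your own. Each camera call takes 0.05 s, during which the arm holds its last target. There are 200 camera calls.

TASK

Take the thick T-handled hex key (the one with the longer handle and wider collar) out of its stand and seat it fully home in the recessed socket of the screw in the middle of the centrifuge rotor, before you turn the screw. Then turn the screw clockwise, seen from above, to its stop, and let go, leaving the key standing fully seated in the screw. Leave the slim key in its stand.

Things in the scene. Friction and masses are not known exactly. Their poses are not given: they have to be found in the camera images.
- key_thick: Thick T-handled hex key, 86 mm tall, upright in a fixed grey block (70x70x40). Origin: tip (lower end), 14 mm over the bench; z up, x along the bar. From the tip: hexagon 20 across flats to z 26, flats facing +x and -x, lowest 6 mm tapered to 11; collar 44 wide, z 26-32, resting on the block; neck 18 thick; black bar 100 long (x), 20 wide, z 66-86. 0.16 kg
- key_slim: Slim T-handled hex key, too thin for the screw, to be left: same form, heights, materials, origin and axes as the thick key, but hexagon 12 mm across flats, collar 32 wide, neck 12, black bar only 70 long. Upright in a second block like the first; the two blocks may stand either way round.
- socket (a point): Centre of the hex socket's mouth, level with the screw's top, 84 mm over the bench; z up, turns with the screw. Screw head 51 mm wide, sunk in the hub of a fixed aluminium rotor 128 wide with six bores. Socket 21.8 across flats, two facing +x and -x, 30 deep, 5 mm 45 deg countersink; admits the key within 10 deg. Key fully home: its collar lies on the screw head, tip 26 mm below this point.
- screw (a joint): Turn of the screw in rad, growing clockwise seen from above (tightening). Starts loose at 0 to 0.25, hard stop at 1.0; stays where it is left; takes about 0.06 N m. Through play in the socket the key may turn up to 0.4 rad before the screw follows.

How it is judged:
By the outcome, as a careful person would: the job done as asked, in the order asked, and still so for the second after the job is handed in, with the robot touching nothing.
It also fails if it takes over 51 s, if anything falls off the work surface, if the arm or the gripper's body presses on something with over 40 N, if the wrist force passes 120 N, or if a joint passes its speed limit or range.

## Working session

There is one attempt and no reset: what is moved stays moved. The work goes in short steps, Python scripts to look and compute and a tool call to move; the robot and the scene stay as the last step left them, time stands still between calls to the robot, and variables do not carry over. Pictures are saved under pics/ and viewed, about 8 in all and at most 12, crops included, and the job is handed in when it is done.

Besides the shell and the picture viewer there is one more tool, called after ">>>" in YAML: its name, and indented under it one key for each argument. jog_arm: Moves the arm, as the interface text tells. Its arguments: {"type":"object","properties":{"deltas":{"type":"array","items":{"type":"number"}},"claw":{"type":"number"},"newtons":{"type":"number"}},"required":["deltas"]}

```bash
mkdir -p pics; ls; python3 - <<'E'
from cell import robot
import cv2,numpy as np
for n in("scene","top"):
    im=robot.read_camera(n); cv2.imwrite(f"pics/{n}0.png",im[:,:,::-1])
    p=robot.camera_params(n); print(n,{k:np.round(v,4).tolist() for k,v in p.items()})
    R=np.array(p["R"]);print(-R.T@np.array(p["t"]))
print(robot.observe())
E
```

```text
pics
scene {'fx': 545.2814, 'fy': 545.2814, 'cx': 314.9385, 'cy': 240.9416, 'k1': -0.0234, 'R': [[0.5143, -0.8574, 0.0185], [-0.6497, -0.4036, -0.6442], [0.5598, 0.3193, -0.7646]], 't': [-0.095, 0.4464, 0.6471]}
[-0.02332944 -0.10786161  0.78410574]
top {'fx': 445.5673, 'fy': 445.5673, 'cx': 315.9726, 'cy': 245.1845, 'k1': 0.0349, 'R': [[0.1361, -0.9907, 0.0033], [-0.9668, -0.1336, -0.2177], [0.2161, 0.0264, -0.976]], 't': [0.1101, 0.5194, 0.8306]}
[0.30770383 0.1565866  0.92334752]
{'time': 0.1, 'qpos': array([ 9.59981046e-01,  3.42632155e-01,  1.52494527e+00,  1.95311167e-05,
        1.27539664e+00, -1.46027796e-01]), 'qvel': array([ 1.93939243e-05, -2.24373319e-03, -2.20989071e-03, -1.27235171e-03,
        1.05984794e-03,  1.08054935e-03]), 'joint_efforts': array([ 1.34099646e-03, -4.32004201e+01, -2.44696158e+01,  7.18691759e-02,
        5.26249164e-02, -2.49855373e-05]), 'tool_pos': array([0.23510283, 0.46901618, 0.237117  ]), 'tool_rot': array([-3.14022866e+00, -2.19486561e-04,  2.67679932e+00]), 'contact_force': array([-1.18568888,  1.37672886, -0.88408741]), 'torque': array([ 0.03759872,  0.04796937, -0.0133718 ]), 'opening': 0.09167124639539143}
```

View pics/scene0.png

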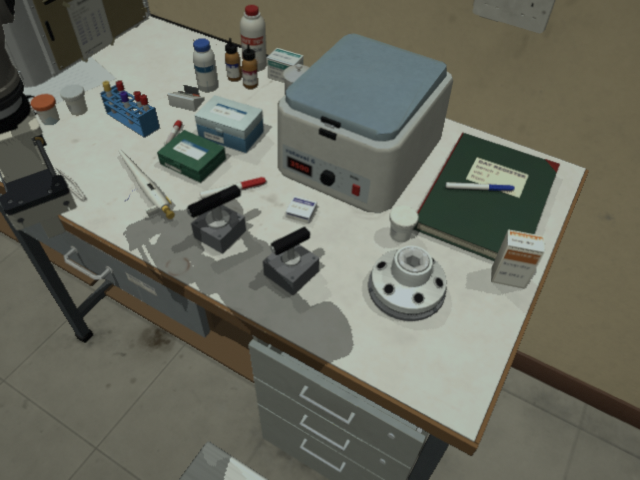

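View pics/top0.png

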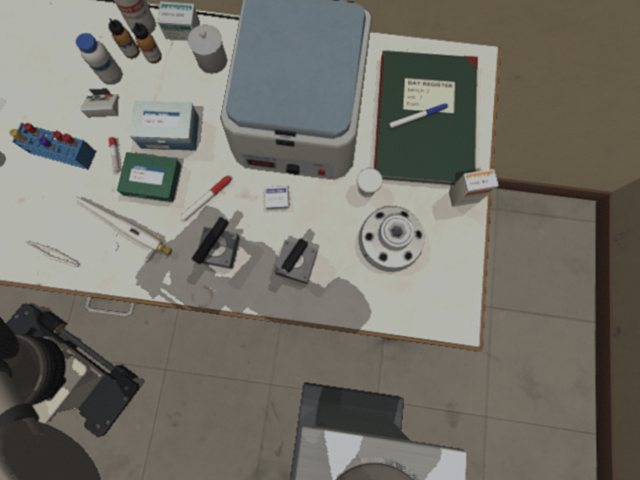

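Both views show the left key (scene ≈215,200; top ≈211,241) with the longer bar, so it is the thick one. The slim key is at scene 291,239 and top 295,255. The screw socket is at scene ≈413,262 and top ≈398,231.

```bash
cat > h.py <<'E'
import numpy as np,cv2
from cell import robot
def cam(n):
    p=robot.camera_params(n);K=np.array([[p["fx"],0,p["cx"]],[0,p["fy"],p["cy"]],[0,0,1.]])
    return K,np.array([p["k1"],0,0,0,0.]),np.array(p["R"]),np.array(p["t"])
def ray(n,uv):
    K,d,R,t=cam(n);x=cv2.undistortPoints(np.array([[uv]],float),K,d)[0,0]
    v=R.T@np.array([x[0],x[1],1]);return -R.T@t,v/np.linalg.norm(v)
def onz(n,uv,z):
    o,v=ray(n,uv);return o+v*(z-o[2])/v[2]
def tri(a,b):
    (o,v),(p,w)=ray("scene",a),ray("top",b)
    s=np.linalg.lstsq(np.c_[v,-w],p-o,rcond=None)[0];A=o+s[0]*v;B=p+s[1]*w
    return (A+B)/2,np.linalg.norm(A-B)
def proj(n,X):
    K,d,R,t=cam(n);return cv2.projectPoints(np.atleast_2d(np.array(X,float)),cv2.Rodrigues(R)[0],t,K,d)[0][:,0]
E
python3 - <<'E'
from h import *
S=cv2.imread("pics/scene0.png");T=cv2.imread("pics/top0.png")
r={}
for n,im,box in(("scene",S,(180,170,330,300)),("top",T,(180,205,325,285))):
    x0,y0,x1,y1=box;g=im[y0:y1,x0:x1].max(2)
    m=(g<32).astype(np.uint8)
    c,_=cv2.findContours(m,cv2.RETR_EXTERNAL,cv2.CHAIN_APPROX_NONE)
    for k in sorted(c,key=cv2.contourArea)[-4:]:
        q=cv2.minAreaRect(k);print(n,cv2.contourArea(k),np.round(np.array(q[0])+[x0,y0],1),np.round(q[1],1),round(q[2],1), np.round(cv2.boxPoints(q)+[x0,y0],0).tolist())
a=cv2.resize(S[165:300,180:330],None,fx=4,fy=4,interpolation=2)[:, :600]
b=cv2.resize(T[190:290,180:330],None,fx=4,fy=4,interpolation=2)
cv2.imwrite("pics/s1.png",a)
c1=cv2.resize(S[235:325,360:460],None,fx=4,fy=4,interpolation=2)
c2=cv2.resize(T[200:275,350:435],None,fx=4,fy=4,interpolation=2)
o=np.zeros((400+0,800,3),np.uint8);o[:360,:400]=c1;o[:300,400:740]=c2
cv2.imwrite("pics/rot.png",o);cv2.imwrite("pics/t1.png",b)
E
```

```text
scene 20.5 [205.3 173.7] [ 2.8 13.4] 45.0 [[200.0, 177.0], [209.0, 168.0], [211.0, 170.0], [202.0, 179.0]]
scene 89.5 [325. 178.] [14.  8.] 90.0 [[321.0, 171.0], [329.0, 171.0], [329.0, 185.0], [321.0, 185.0]]
scene 395.0 [291.1 240.6] [12.4 37.9] 64.4 [[271.0, 243.0], [306.0, 227.0], [311.0, 238.0], [277.0, 254.0]]
scene 561.5 [214.5 200.7] [12.5 53.5] 66.0 [[188.0, 206.0], [236.0, 184.0], [241.0, 196.0], [193.0, 217.0]]
top 0.0 [292. 258.] [0. 0.] 0.0 [[292.0, 258.0], [292.0, 258.0], [292.0, 258.0], [292.0, 258.0]]
top 66.0 [294.4 255.1] [ 8.6 33.6] 33.7 [[282.0, 267.0], [300.0, 239.0], [307.0, 244.0], [289.0, 271.0]]
top 435.5 [210.2 240.3] [10.7 49.6] 33.2 [[192.0, 258.0], [219.0, 217.0], [228.0, 222.0], [201.0, 264.0]]
```

View pics/rot.png

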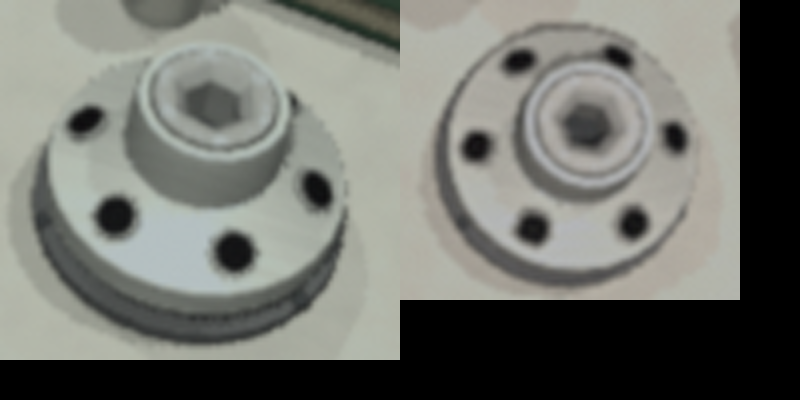

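View pics/t1.png

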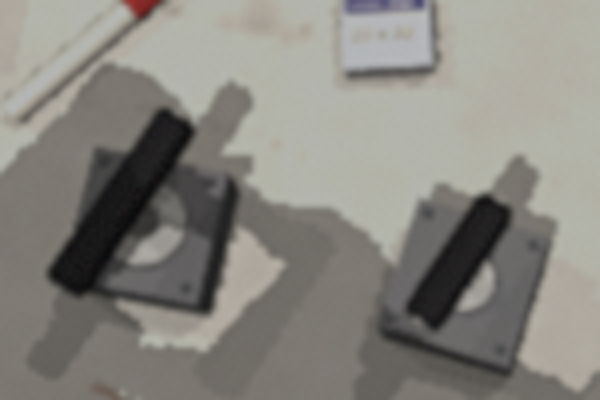

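```bash
python3 - <<'E'
from h import *
print("thick bar c",tri((214.5,200.7),(210.2,240.3)),"slim",tri((291.1,240.6),(294.4,255.1)))
P=lambda n,c,z:onz(n,c,z)[:2]
for n,e in(("scene",[(190.5,211.5),(238.5,190)]),("top",[(196.5,261),(223.5,219.5)])):
    a,b=(P(n,q,.09) for q in e);d=b-a;print(n,"thick mid",(a+b)/2,"len",np.linalg.norm(d),"yaw",np.degrees(np.arctan2(d[1],d[0])))
print("rim",tri((413.25,260.5),(397.25,231)),"hex",tri((413,261),(396.5,231.25)))
c=tri((413.25,260.5),(397.25,231))[0][:2]
out=[]
for n in("scene","top"):
    im=cv2.imread(f"pics/{n}0.png")
    g=np.arange(-.04,.04,.0002);X,Y=np.meshgrid(g,-g)
    W=np.c_[c[0]+X.ravel(),c[1]+Y.ravel(),0*X.ravel()+.084]
    uv=proj(n,W).astype(np.float32).reshape(400,400,2)
    out.append(cv2.remap(im,uv[...,0],uv[...,1],cv2.INTER_CUBIC))
cv2.imwrite("pics/rect.png",np.hstack(out))
E
```

```text
thick bar c (array([0.47422177, 0.38289477, 0.08602259]), np.float64(0.0017262744852853396)) slim (array([0.46800437, 0.21788849, 0.08546462]), np.float64(0.0008388240493353218))
scene thick mid [0.47158319 0.38037133] len 0.09539466526235219 yaw -24.28289614258129
top thick mid [0.4744964 0.3813279] len 0.09439504711024192 yaw -22.231701355144747
rim (array([0.54431393, 0.026591  , 0.07750975]), np.float64(0.002078475936444989)) hex (array([0.54449759, 0.02726986, 0.07536188]), np.float64(0.0011409911929272827))
```

View pics/rect.png

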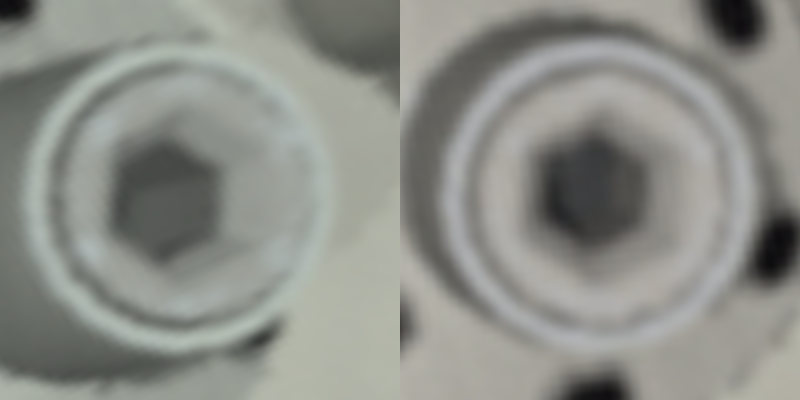

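The rectified crops show the rim centred near (178,196) in scene and (197,194) in top, with hex flats facing close to world ±x. Next: clearances around the path and the hex yaw by contour.

```bash
python3 - <<'E'
from h import *
for k,a,b in(("cf base R",(372,207),(352,177)),("lid R",(397,137),(357,128)),("lid L",(283,103),(229,100)),("box",(526,240),(478,180)),("cup",(404,214),(370,177))):
    print(k,np.round(tri(a,b)[0],3),round(tri(a,b)[1],3))
im=cv2.imread("pics/rect.png",0)
for o in(0,400):
    c=im[100:300,o+60:o+300];
    th=cv2.threshold(cv2.GaussianBlur(c,(5,5),0)[20:170,35:200],0,255,cv2.THRESH_BINARY_INV+cv2.THRESH_OTSU)
    k=max(cv2.findContours(th[1],0,1)[0],key=cv2.contourArea);M=cv2.moments(k)
    x0,y0=M["m10"]/M["m00"],M["m01"]/M["m00"]
    p=k[:,0]-[x0,y0];r=np.hypot(*p.T);a=np.arctan2(-p[:,1],p[:,0])
    L=np.linspace(-np.pi,np.pi,360);o_=np.argsort(a);f=np.interp(L,a[o_],r[o_],period=2*np.pi)
    s=(f*np.exp(-6j*L)).sum();q=cv2.approxPolyDP(k,.04*cv2.arcLength(k,True),True)[:,0]
    # vertex at angle v: 6v=-arg.. -> v
    print(th[0],"area",M["m00"],"c",x0+95+0,y0+120,"vertex ang",(np.degrees(-np.angle(s))/-6*-1)%60,"amp",abs(s)/360/f.mean()); print(q.tolist())
E
```

```text
cf base R [0.64  0.137 0.063] 0.027
lid R [0.689 0.137 0.19 ] 0.01
lid L [0.738 0.395 0.132] 0.025
box [ 0.664 -0.118  0.1  ] 0.004
cup [0.659 0.091 0.05 ] 0.005
115.0 area 11392.5 c 164.1425645527028 199.03424767756565 vertex ang 25.31255643104939 amp 0.02031980340229155
[[72, 12], [27, 29], [18, 115], [63, 146], [124, 95], [123, 46]]
109.0 area 11331.0 c 190.02582884711558 191.97577442414615 vertex ang 24.897783341844278 amp 0.021441408015939786
[[101, 7], [40, 44], [39, 100], [84, 136], [142, 111], [152, 43]]
```

>>> jog_arm:
  deltas: [0.4,-0.15,0,0,0,0.037,0.8,-0.3,0,0,0,0.037,1,-0.37,0,0,0,0.037,1,-0.37,0,0,0,0.037]
  claw: 1

```text
time: 0.43
tool_pos: [0.3392, 0.4306, 0.2371]
tool_rot: [-3.141, 0.001, 2.731]
contact_force: [-0.4, 0.5, 0.2]
opening: 0.0919
```

>>> jog_arm:
  deltas: [0.4,-0.15,0,0,0,0,0.8,-0.3,0,0,0,0,1,-0.37,0,0,0,0,1,-0.37,0,0,0,0]

```text
time: 0.77
tool_pos: [0.4388, 0.3935, 0.2368]
tool_rot: [-3.141, 0.001, 2.731]
contact_force: [0.5, 0.1, 0.6]
opening: 0.092
```

>>> jog_arm:
  deltas: [0.38,-0.14,-0.2,0,0,0,0.38,-0.14,-0.5,0,0,0,0.38,-0.14,-0.7,0,0,0,0.38,-0.14,-0.7,0,0,0]

```text
time: 1.1
tool_pos: [0.4703, 0.3802, 0.1626]
tool_rot: [-3.134, -0.006, 2.734]
contact_force: [-0.5, -0.0, -0.2]
opening: 0.0914
```

```bash
python3 - <<'E'
from h import *
s=robot.read_camera("scene")[:,:,::-1];t=robot.read_camera("top")[:,:,::-1]
a=cv2.resize(s[110:270,140:300],(400,400),interpolation=2);b=cv2.resize(t[160:320,130:290],(400,400),interpolation=2)
cv2.imwrite("pics/pre.png",np.hstack([a,b]))
E
```

```text
(no output)
```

View pics/pre.png

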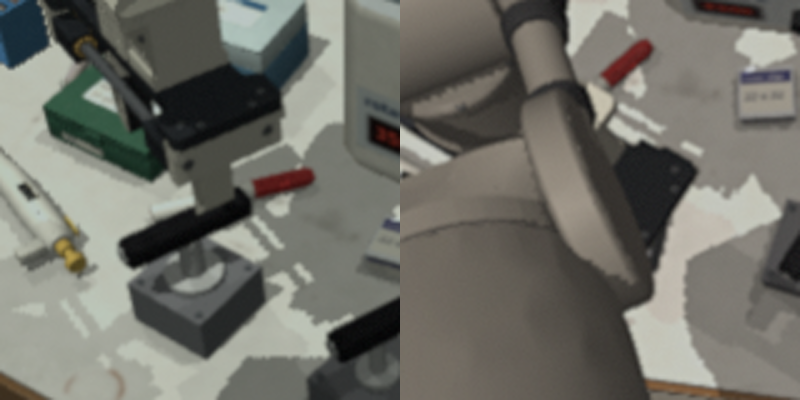

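```bash
python3 - <<'E'
from h import *
o=robot.observe();print(o["tool_pos"],o["tool_rot"],o["opening"])
from scipy.spatial.transform import Rotation as R
r=R.from_euler("xyz",o["tool_rot"]).as_matrix()
im=cv2.imread("pics/pre.png")[:,:400].copy()
for y in(-.046,-.065,.046,.065):
    for z in (.011,-.03):
        p=(proj("scene",o["tool_pos"]+r@[0,y,z])[0]-[140,110])*2.5;print(y,z,p);cv2.circle(im,tuple(int(v) for v in p),4,(0,0,255) if y>0 else (0,255,0),-1)
p=(proj("scene",[.473,.381,.1])[0]-[140,110])*2.5;cv2.circle(im,tuple(int(v) for v in p),4,(255,0,0),-1)
cv2.imwrite("pics/pre2.png",im)
E
```

```text
[0.47220016 0.38181922 0.16757291] [-3.14037875e+00 -1.36437259e-03  2.73562038e+00] 0.091759778307053
-0.046 0.011 [208.21982959 194.98482253]
-0.046 -0.03 [201.14909097 148.21132537]
-0.065 0.011 [222.83126017 211.92137639]
-0.065 -0.03 [216.20829356 165.21868718]
0.046 0.011 [141.88490492 118.07264366]
0.046 -0.03 [132.94598841  71.17055009]
0.065 0.011 [129.03407518 103.16865486]
0.065 -0.03 [119.76445785  56.27822659]
```

View pics/pre2.png

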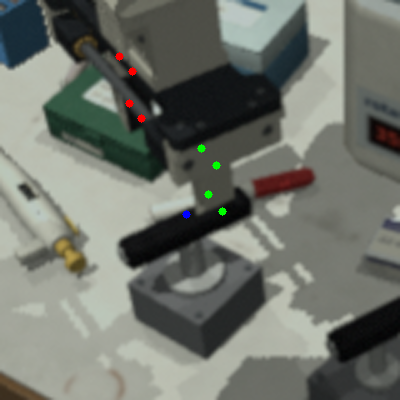

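Fingers straddle the bar (bar centre ≈(187,222), right fingertip ≈(213,208) in the crop), which agrees with the estimate. Descending.

>>> jog_arm:
  deltas: [0,0,-0.25,0,0,0,0,0,-0.5,0,0,0,0,0,-0.75,0,0,0,0,0,-0.85,0,0,0,0,0,-0.85,0,0,0]

```text
time: 1.62
tool_pos: [0.4722, 0.3815, 0.082]
tool_rot: [-3.14, -0.001, 2.736]
contact_force: [-1.3, -0.1, 0.3]
opening: 0.0917
```

>>> jog_arm:
  deltas: [0,0,0,0,0,0,0,0,0,0,0,0,0,0,0,0,0,0,0,0,0,0,0,0,0,0,0,0,0,0]
  claw: 0
  newtons: 8

```text
time: 2.03
tool_pos: [0.4737, 0.3816, 0.0838]
tool_rot: [3.14, 0.001, 2.735]
contact_force: [-0.7, -0.7, -0.4]
opening: 0.0633
```

>>> jog_arm:
  deltas: [0,0,0,0,0,0,0,0,0,0,0,0,0,0,0,0,0,0,0,0,0,0,0,0,0,0,0,0,0,0]

```text
time: 2.45
tool_pos: [0.4733, 0.3813, 0.0827]
tool_rot: [3.142, -0.0, 2.735]
contact_force: [-0.0, -0.4, 0.5]
opening: 0.0296
```

>>> jog_arm:
  deltas: [0,0,0,0,0,0,0,0,0,0,0,0,0,0,0,0,0,0,0,0,0,0,0,0,0,0,0,0,0,0]

```text
time: 2.87
tool_pos: [0.4733, 0.3813, 0.0826]
tool_rot: [-3.141, -0.0, 2.735]
contact_force: [0.3, -0.1, -0.8]
opening: 0.0202
```

>>> jog_arm:
  deltas: [0,0,0,0,0,0,0,0,0,0,0,0,0,0,0,0,0,0,0,0,0,0,0,0,0,0,0,0,0,0]
  newtons: 30

```text
time: 3.28
tool_pos: [0.4733, 0.3813, 0.0827]
tool_rot: [3.142, -0.0, 2.735]
contact_force: [0.0, 0.6, -1.6]
opening: 0.0198
```

Opening of 20 mm matches the bar width, with negligible side force. Lifting.

>>> jog_arm:
  deltas: [0,0,0.1,0,0,0,0,0,0.3,0,0,0,0,0,0.6,0,0,0,0,0,0.9,0,0,0,0,0,1,0,0,0]

```text
time: 3.7
tool_pos: [0.475, 0.3824, 0.1883]
tool_rot: [3.135, 0.005, 2.735]
contact_force: [0.8, 0.5, -1.8]
opening: 0.0197
```

>>> jog_arm:
  deltas: [0.1,-0.4,0.3,0,0,0.08,0.15,-0.7,0.3,0,0,0.15,0.2,-1,0.3,0,0,0.22,0.2,-1,0.3,0,0,0.22]

```text
time: 4.03
tool_pos: [0.4943, 0.2767, 0.2135]
tool_rot: [-3.14, 0.001, 3.084]
contact_force: [0.3, 0.7, -1.6]
opening: 0.0197
```

>>> jog_arm:
  deltas: [0.1,-0.4,0,0,0,0,0.15,-0.7,0,0,0,0,0.2,-1,0,0,0,0,0.2,-1,0,0,0,0]

```text
time: 4.37
tool_pos: [0.514, 0.1769, 0.2126]
tool_rot: [-3.14, 0.0, 3.076]
contact_force: [0.9, -0.2, -1.4]
opening: 0.0198
```

>>> jog_arm:
  deltas: [0.1,-0.4,0,0,0,0,0.15,-0.7,0,0,0,0,0.2,-1,0,0,0,0,0.2,-1,0,0,0,0]

```text
time: 4.7
tool_pos: [0.5341, 0.0771, 0.2126]
tool_rot: [-3.14, 0.0, 3.076]
contact_force: [0.3, 0.1, -1.7]
opening: 0.0196
```

>>> jog_arm:
  deltas: [0.05,-0.3,0,0,0,0,0.09,-0.54,0,0,0,0,0.09,-0.54,0,0,0,0,0.09,-0.54,0,0,0,0]

```text
time: 5.03
tool_pos: [0.5423, 0.027, 0.2125]
tool_rot: [3.141, -0.001, 3.078]
contact_force: [0.6, -0.2, -1.8]
opening: 0.0199
```

>>> jog_arm:
  deltas: [0,0,-0.2,0,0,0,0,0,-0.4,0,0,0,0,0,-0.5,0,0,0,0,0,-0.5,0,0,0,0,0,-0.5,0,0,0]

```text
time: 5.45
tool_pos: [0.5422, 0.0282, 0.1627]
tool_rot: [3.141, -0.001, 3.081]
contact_force: [-0.2, -0.4, -1.6]
opening: 0.0199
```

```bash
python3 - <<'E'
from h import *
s=robot.read_camera("scene")[:,:,::-1];t=robot.read_camera("top")[:,:,::-1]
o=robot.observe();print(o["tool_pos"],o["tool_rot"],o["contact_force"])
a=cv2.resize(s[190:320,350:480],(400,400),interpolation=2);b=cv2.resize(t[170:300,330:460],(400,400),interpolation=2)
cv2.imwrite("pics/over.png",np.hstack([a,b]))
E
```

```text
[0.5429627  0.02781517 0.16380921] [3.14143755e+00 1.81160245e-03 3.08106232e+00] [ 0.25453012 -0.36379776 -1.4486106 ]
```

View pics/over.png

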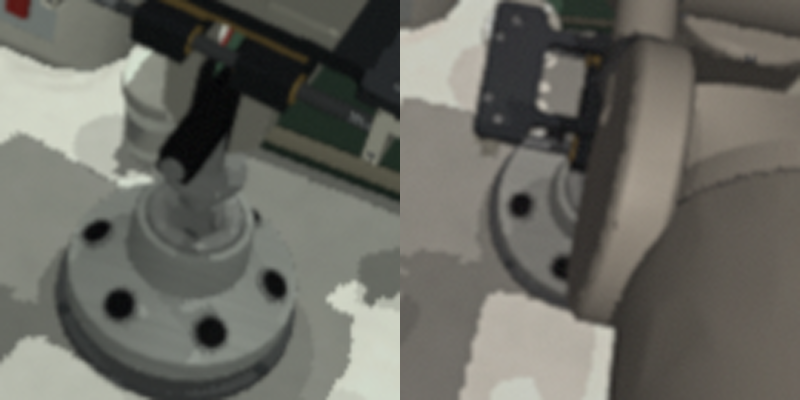

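Scene view: the tip is over the hub, inside the rim ring (ring centre ≈194,218 in the crop). The top view is occluded. I'll go down gently and watch the force.

>>> jog_arm:
  deltas: [0,0,-0.05,0,0,0,0,0,-0.1,0,0,0,0,0,-0.14,0,0,0,0,0,-0.14,0,0,0]

```text
time: 5.88
tool_pos: [0.5418, 0.0273, 0.1478]
tool_rot: [3.141, -0.002, 3.08]
contact_force: [0.2, 0.2, -1.7]
opening: 0.02
```

>>> jog_arm:
  deltas: [0,0,-0.03,0,0,0,0,0,-0.06,0,0,0,0,0,-0.06,0,0,0]

```text
time: 6.13
tool_pos: [0.5423, 0.0273, 0.1423]
tool_rot: [3.141, -0.0, 3.08]
contact_force: [0.4, -0.0, -1.8]
opening: 0.0202
```

>>> jog_arm:
  deltas: [0,0,-0.03,0,0,0,0,0,-0.06,0,0,0,0,0,-0.06,0,0,0]

```text
time: 6.38
tool_pos: [0.5427, 0.0273, 0.1364]
tool_rot: [3.142, 0.001, 3.08]
contact_force: [3.0, 0.1, -3.0]
opening: 0.0199
```

>>> jog_arm:
  deltas: [0,0,-0.03,0,0,0,0,0,-0.06,0,0,0,0,0,-0.06,0,0,0]

```text
time: 6.63
tool_pos: [0.5426, 0.0273, 0.1303]
tool_rot: [3.141, 0.001, 3.08]
contact_force: [3.3, 0.3, -3.6]
opening: 0.0197
```

It has entered the socket with a 3 N side force toward +x. I'll ease 0.5 mm in +x and go on.

>>> jog_arm:
  deltas: [0.005,0,-0.015,0,0,0,0.005,0,-0.03,0,0,0,0.005,0,-0.03,0,0,0]

```text
time: 6.88
tool_pos: [0.5428, 0.0273, 0.1275]
tool_rot: [3.142, -0.0, 3.08]
contact_force: [1.7, -0.4, -2.8]
opening: 0.0199
```

>>> jog_arm:
  deltas: [0,0,-0.01,0,0,0,0,0,-0.02,0,0,0,0,0,-0.02,0,0,0]

```text
time: 7.13
tool_pos: [0.543, 0.0273, 0.1265]
tool_rot: [3.142, 0.001, 3.081]
contact_force: [-0.2, -1.0, 4.2]
opening: 0.0198
```

Collar contact at z 0.1265 (expected 0.1267) and fz has turned upward, so the key is home. Now turning clockwise in small steps.

>>> jog_arm:
  deltas: [0,0,0,0,0,-0.05,0,0,0,0,0,-0.1,0,0,0,0,0,-0.15,0,0,0,0,0,-0.2,0,0,0,0,0,-0.2]

```text
time: 7.55
tool_pos: [0.5431, 0.027, 0.1265]
tool_rot: [-3.142, 0.001, 2.764]
contact_force: [1.0, -1.7, 5.5]
opening: 0.0194
```

```bash
python3 -c "
from h import *
o=robot.observe()
for k in('tool_pos','tool_rot','contact_force','torque','qpos'):print(k,np.round(o[k],4))"
```

```text
tool_pos [0.5431 0.027  0.1265]
tool_rot [-3.1415e+00  1.2000e-03  2.7636e+00]
contact_force [ 1.033  -1.6873  5.546 ]
torque [-0.1604 -0.0799 -0.0311]
qpos [-9.1000e-02  4.8810e-01  1.6272e+00 -5.0000e-04  1.0252e+00 -1.2836e+00]
```

>>> jog_arm:
  deltas: [0,0,0,0,0,-0.05,0,0,0,0,0,-0.1,0,0,0,0,0,-0.15,0,0,0,0,0,-0.2,0,0,0,0,0,-0.2]

```text
time: 7.97
tool_pos: [0.543, 0.0269, 0.1265]
tool_rot: [3.141, 0.001, 2.451]
contact_force: [-0.3, -2.8, 5.2]
opening: 0.0198
```

```bash
cat > st.py <<'E'
from h import *
o=robot.observe()
for k in('tool_pos','tool_rot','contact_force','torque','opening'):print(k,np.round(o[k],4))
E
python3 st.py
```

```text
tool_pos [0.543  0.0269 0.1265]
tool_rot [3.1415e+00 1.2000e-03 2.4507e+00]
contact_force [-0.2843 -2.8294  5.2379]
torque [-0.293   0.0256 -0.0543]
opening 0.0198
```

>>> jog_arm:
  deltas: [0,0,0,0,0,-0.05,0,0,0,0,0,-0.1,0,0,0,0,0,-0.1,0,0,0,0,0,-0.1]

```text
time: 8.3
tool_pos: [0.543, 0.0269, 0.1265]
tool_rot: [3.141, 0.001, 2.297]
contact_force: [-0.2, -2.2, 5.3]
opening: 0.0194
```

```bash
python3 st.py
```

```text
tool_pos [0.543  0.0269 0.1265]
tool_rot [3.1413e+00 1.2000e-03 2.2975e+00]
contact_force [-0.2497 -2.1914  5.3277]
torque [-0.3844  0.0953 -0.0953]
opening 0.0194
```

>>> jog_arm:
  deltas: [0,0,0,0,0,-0.04,0,0,0,0,0,-0.07,0,0,0,0,0,-0.07,0,0,0,0,0,-0.07]

```text
time: 8.63
tool_pos: [0.5431, 0.0265, 0.1265]
tool_rot: [3.142, 0.002, 2.188]
contact_force: [-0.0, -4.0, 5.2]
opening: 0.0197
```

```bash
python3 st.py
```

```text
tool_pos [0.5431 0.0265 0.1265]
tool_rot [3.1415e+00 1.8000e-03 2.1878e+00]
contact_force [-0.0253 -4.0493  5.2016]
torque [-0.7255  0.1116 -0.0086]
opening 0.0197
```

>>> jog_arm:
  deltas: [0,0,0,0,0,-0.04,0,0,0,0,0,-0.07,0,0,0,0,0,-0.07,0,0,0,0,0,-0.07]

```text
time: 8.97
tool_pos: [0.5432, 0.0264, 0.1266]
tool_rot: [3.141, 0.002, 2.078]
contact_force: [0.5, -3.6, 6.2]
opening: 0.0203
```

```bash
python3 st.py
```

```text
tool_pos [0.5432 0.0264 0.1266]
tool_rot [3.1413e+00 2.1000e-03 2.0781e+00]
contact_force [ 0.4746 -3.6301  6.224 ]
torque [-0.8427  0.072   0.0466]
opening 0.0203
```

>>> jog_arm:
  deltas: [0,-0.005,0,0,0,-0.04,0,-0.005,0,0,0,-0.06,0,-0.005,0,0,0,-0.06,0,-0.005,0,0,0,-0.06]

```text
time: 9.3
tool_pos: [0.5431, 0.0261, 0.1265]
tool_rot: [3.141, 0.002, 1.985]
contact_force: [-0.2, -3.4, 6.0]
opening: 0.0198
```

```bash
python3 st.py
```

```text
tool_pos [0.5431 0.0261 0.1265]
tool_rot [3.1412e+00 1.9000e-03 1.9848e+00]
contact_force [-0.2233 -3.3823  6.0105]
torque [-0.6771  0.0439  0.5048]
opening 0.0198
```

>>> jog_arm:
  deltas: [0,0,0,0,0,-0.04,0,0,0,0,0,-0.06,0,0,0,0,0,-0.06,0,0,0,0,0,-0.06]

```text
time: 9.63
tool_pos: [0.5429, 0.0263, 0.1265]
tool_rot: [3.141, 0.002, 1.891]
contact_force: [-0.3, -3.7, 6.7]
opening: 0.0197
```

```bash
python3 st.py
```

```text
tool_pos [0.5429 0.0263 0.1265]
tool_rot [3.1414e+00 1.6000e-03 1.8908e+00]
contact_force [-0.3339 -3.7151  6.6775]
torque [-0.5754  0.0823  0.5643]
opening 0.0197
```

Torque jumped from ~0 to 0.5–0.56 N m, far over the screw's 0.06, so this looks like the stop with the pads starting to slip. I'll confirm with a firmer grip.

>>> jog_arm:
  deltas: [0,0,0,0,0,0,0,0,0,0,0,0,0,0,0,0,0,-0.03,0,0,0,0,0,-0.03,0,0,0,0,0,-0.03]
  newtons: 50

```text
time: 10.05
tool_pos: [0.5429, 0.0262, 0.1265]
tool_rot: [3.141, 0.002, 1.843]
contact_force: [-1.3, -3.3, 6.6]
opening: 0.0198
```

```bash
python3 - <<'E'
import st
from h import *
s=robot.read_camera("scene")[:,:,::-1]
cv2.imwrite("pics/turned.png",cv2.resize(s[170:320,340:490],(600,600),interpolation=2))
E
```

```text
tool_pos [0.5429 0.0262 0.1265]
tool_rot [3.1413e+00 1.6000e-03 1.8432e+00]
contact_force [-1.2915 -3.2604  6.5968]
torque [-0.678   0.1852  0.4134]
opening 0.0198
```

View pics/turned.png

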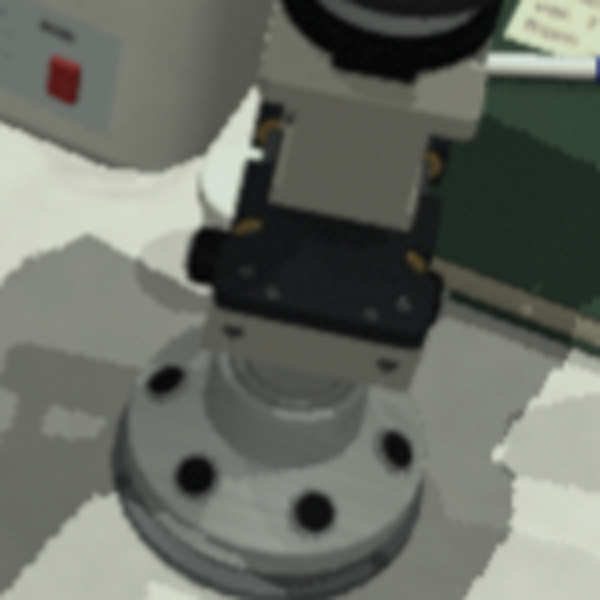

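Pads tilt on the bar at about 30 N × 19 mm = 0.57 N m, which matches the plateau. Continuing a little with 50 N to confirm.

>>> jog_arm:
  deltas: [0,0,0,0,0,-0.03,0,0,0,0,0,-0.05,0,0,0,0,0,-0.05,0,0,0,0,0,-0.05]

```text
time: 10.43
tool_pos: [0.5428, 0.0262, 0.1265]
tool_rot: [3.141, 0.002, 1.766]
contact_force: [-0.5, -3.7, 6.6]
opening: 0.0195
```

```bash
python3 st.py
```

```text
tool_pos [0.5428 0.0262 0.1265]
tool_rot [3.1413e+00 1.8000e-03 1.7657e+00]
contact_force [-0.533  -3.6523  6.6413]
torque [-0.6318  0.2334  0.7946]
opening 0.0195
```

>>> jog_arm:
  deltas: [0,0,0,0,0,-0.03,0,0,0,0,0,-0.05,0,0,0,0,0,-0.05,0,0,0,0,0,-0.05]

```text
time: 10.77
tool_pos: [0.5427, 0.0262, 0.1265]
tool_rot: [3.141, 0.001, 1.685]
contact_force: [-1.9, -4.1, 7.1]
opening: 0.0198
```

```bash
python3 st.py
```

```text
tool_pos [0.5427 0.0262 0.1265]
tool_rot [3.1414e+00 1.2000e-03 1.6853e+00]
contact_force [-1.9133 -4.1219  7.0923]
torque [-0.6693  0.3274 -0.0726]
opening 0.0198
```

>>> jog_arm:
  deltas: [0,0,0,0,0,-0.02,0,0,0,0,0,-0.03,0,0,0,0,0,-0.03]

```text
time: 11.02
tool_pos: [0.5427, 0.0262, 0.1265]
tool_rot: [3.141, 0.001, 1.637]
contact_force: [-2.3, -3.2, 7.1]
opening: 0.0193
```

```bash
python3 st.py; cat > yaw.py <<'E'
from h import *
s=robot.read_camera("scene")
g=s[170:320,340:490];cv2.imwrite("pics/now.png",cv2.resize(g[:,:,::-1],(600,600),interpolation=2))
E
python3 yaw.py
```

```text
tool_pos [0.5427 0.0262 0.1265]
tool_rot [3.1414e+00 1.2000e-03 1.6374e+00]
contact_force [-2.2835 -3.2242  7.0513]
torque [-0.6781  0.3198 -0.0236]
opening 0.0193
```

View pics/now.png

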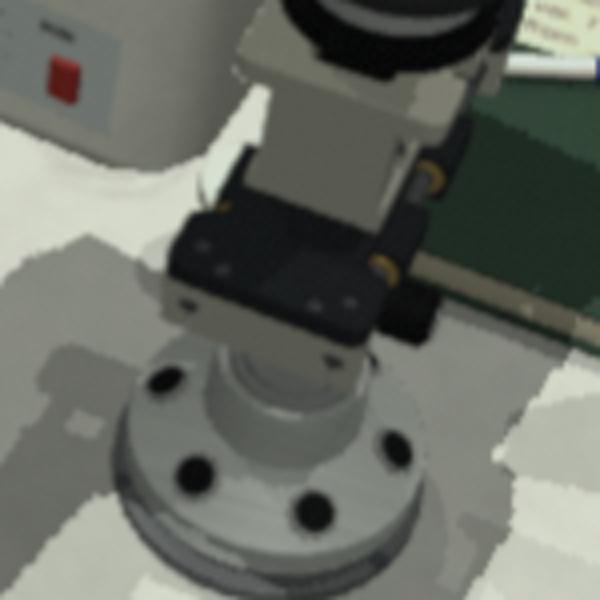

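```bash
python3 - <<'E'
from h import *
c=np.array([.543,.0265,.134])
for d in (85,90,94,100,105,110,115,120):
    u=np.array([np.cos(np.radians(d)),np.sin(np.radians(d)),0])
    print(d,*[np.round((proj("scene",c+k*.05*u)[0]-[340,170])*4) for k in(-1,1)])
E
```

```text
85 [431. 335.] [208. 218.]
90 [436. 327.] [202. 225.]
94 [439. 321.] [199. 231.]
100 [442. 312.] [195. 240.]
105 [444. 304.] [192. 247.]
110 [445. 295.] [190. 255.]
115 [445. 287.] [190. 264.]
120 [444. 278.] [190. 272.]
```

The expected stop for the bar is about 107–121° (hex −5°, 43–57° of screw travel, ~11° play). The first torque jump came at about 115°, inside that window, and the gripper is now at 94°. The picture doesn't settle whether the bar followed, so I'll let go, rise and look.

>>> jog_arm:
  deltas: [0,0,0,0,0,0,0,0,0,0,0,0,0,0,0,0,0,0,0,0,0,0,0,0,0,0,0,0,0,0]
  claw: 1

```text
time: 11.48
tool_pos: [0.5426, 0.027, 0.1255]
tool_rot: [-3.141, -0.0, 1.636]
contact_force: [0.6, -0.7, 0.3]
opening: 0.0483
```

>>> jog_arm:
  deltas: [0,0,0,0,0,0,0,0,0,0,0,0,0,0,0,0,0,0,0,0,0,0,0,0,0,0,0,0,0,0]

```text
time: 11.9
tool_pos: [0.5428, 0.0268, 0.1257]
tool_rot: [3.142, 0.0, 1.635]
contact_force: [0.6, 0.1, -0.9]
opening: 0.0818
```

>>> jog_arm:
  deltas: [0,0,0.2,0,0,0,0,0,0.5,0,0,0,0,0,0.8,0,0,0,0,0,1,0,0,0,0,0,1,0,0,0]

```text
time: 12.32
tool_pos: [0.545, 0.0267, 0.2305]
tool_rot: [3.133, 0.001, 1.635]
contact_force: [0.7, -0.4, 0.3]
opening: 0.0919
```

```bash
python3 yaw.py; cp pics/now.png pics/rel.png; python3 - <<'E'
from h import *
im=cv2.imread("pics/rel.png")
m=(im.max(2)<32).astype(np.uint8)
for k in sorted(cv2.findContours(m,0,1)[0],key=cv2.contourArea)[-3:]:
    print(cv2.contourArea(k),cv2.minAreaRect(k))
E
```

```text
804.0 ((314.23529052734375, 512.0587768554688), (33.27072525024414, 31.21274185180664), 59.036251068115234)
14079.0 ((319.6206970214844, 273.4482727050781), (252.91705322265625, 69.07866668701172), 21.801406860351562)
22894.5 ((392.5, 64.0), (128.0, 373.0), 90.0)
```

View pics/rel.png

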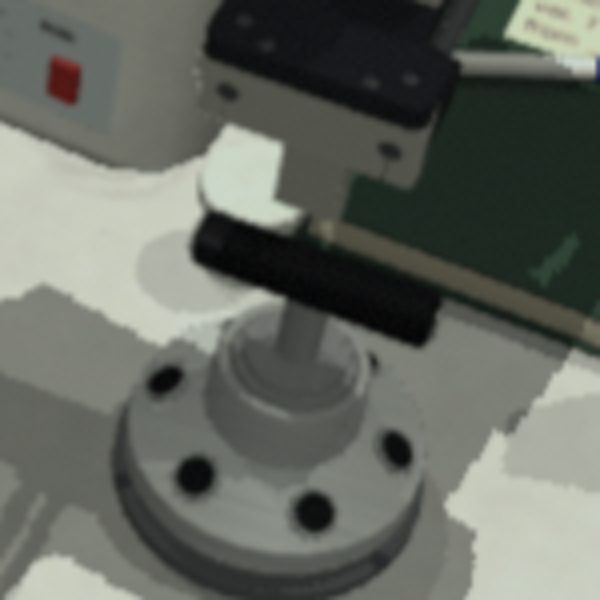

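The key stands seated, with bar ends at (210,237) and (425,318), i.e. about 94°, so the bar followed the gripper past the expected stop. Given the torque rise and then drop, the hex may have ridden over a socket corner at the stop. I'll regrip lightly, so the torque is limited, and feel for the stop again.

>>> jog_arm:
  deltas: [0,0,-0.3,0,0,0,0,0,-0.6,0,0,0,0,0,-0.85,0,0,0,0,0,-0.99,0,0,0,0,0,-0.99,0,0,0]

```text
time: 12.78
tool_pos: [0.5398, 0.027, 0.1222]
tool_rot: [-3.133, -0.001, 1.635]
contact_force: [-0.5, 0.3, -0.4]
opening: 0.0921
```

>>> jog_arm:
  deltas: [0,0,0,0,0,0,0,0,0,0,0,0,0,0,0,0,0,0,0,0,0,0,0,0,0,0,0,0,0,0]
  claw: 0
  newtons: 15

```text
time: 13.2
tool_pos: [0.5433, 0.0268, 0.1276]
tool_rot: [3.14, 0.0, 1.635]
contact_force: [0.4, 0.0, 0.8]
opening: 0.063
```

>>> jog_arm:
  deltas: [0,0,0,0,0,0,0,0,0,0,0,0,0,0,0,0,0,0,0,0,0,0,0,0,0,0,0,0,0,0]

```text
time: 13.62
tool_pos: [0.5428, 0.0268, 0.1268]
tool_rot: [3.141, 0.0, 1.635]
contact_force: [-0.1, -0.2, -0.6]
opening: 0.0297
```

>>> jog_arm:
  deltas: [0,0,0,0,0,0,0,0,0,0,0,0,0,0,0,0,0,0,0,0,0,0,0,0,0,0,0,0,0,0]

```text
time: 14.03
tool_pos: [0.5426, 0.0268, 0.1267]
tool_rot: [-3.141, 0.0, 1.636]
contact_force: [-2.2, -0.6, 1.7]
opening: 0.0198
```

```bash
python3 st.py
```

```text
tool_pos [0.5426 0.0268 0.1267]
tool_rot [-3.1412  0.      1.6355]
contact_force [-2.2242 -0.588   1.6911]
torque [-0.146   0.2555  0.0298]
opening 0.0198
```

>>> jog_arm:
  deltas: [0,0,0,0,0,-0.04,0,0,0,0,0,-0.08,0,0,0,0,0,-0.08]

```text
time: 14.28
tool_pos: [0.5426, 0.0268, 0.1267]
tool_rot: [-3.141, 0.0, 1.507]
contact_force: [-2.4, -1.5, 0.7]
opening: 0.0199
```

```bash
python3 st.py
```

```text
tool_pos [0.5426 0.0268 0.1267]
tool_rot [-3.1412e+00  1.0000e-04  1.5074e+00]
contact_force [-2.4145 -1.5174  0.7359]
torque [-0.1747  0.447  -0.0441]
opening 0.0199
```

Still free at 86°, consistent with a skipped corner. The next contact would then be near 57° (1.0 rad).

>>> jog_arm:
  deltas: [0,0,0,0,0,-0.05,0,0,0,0,0,-0.1,0,0,0,0,0,-0.1]

```text
time: 14.53
tool_pos: [0.5429, 0.0269, 0.1267]
tool_rot: [3.141, -0.0, 1.352]
contact_force: [-0.5, -0.3, 0.5]
opening: 0.0196
```

```bash
python3 st.py
```

```text
tool_pos [0.5429 0.0269 0.1267]
tool_rot [ 3.1413e+00 -3.0000e-04  1.3515e+00]
contact_force [-0.5209 -0.3256  0.5428]
torque [-0.0599  0.2134  0.0368]
opening 0.0196
```

>>> jog_arm:
  deltas: [0,0,0,0,0,-0.05,0,0,0,0,0,-0.1,0,0,0,0,0,-0.1]

```text
time: 14.78
tool_pos: [0.5428, 0.027, 0.1267]
tool_rot: [3.142, -0.0, 1.196]
contact_force: [-1.0, -0.6, 0.9]
opening: 0.0196
```

```bash
python3 st.py
```

```text
tool_pos [0.5428 0.027  0.1267]
tool_rot [ 3.1416e+00 -2.0000e-04  1.1963e+00]
contact_force [-1.0023 -0.5858  0.9351]
torque [-0.0071  0.2206  0.0146]
opening 0.0196
```

>>> jog_arm:
  deltas: [0,0,0,0,0,-0.03,0,0,0,0,0,-0.05,0,0,0,0,0,-0.05]

```text
time: 15.03
tool_pos: [0.5426, 0.0269, 0.1267]
tool_rot: [-3.141, 0.0, 1.121]
contact_force: [-0.6, 0.5, 2.1]
opening: 0.02
```

```bash
python3 st.py
```

```text
tool_pos [0.5426 0.0269 0.1267]
tool_rot [-3.1413e+00  1.0000e-04  1.1207e+00]
contact_force [-0.6022  0.5209  2.068 ]
torque [0.0531 0.415  0.025 ]
opening 0.02
```

>>> jog_arm:
  deltas: [0,0,0,0,0,-0.03,0,0,0,0,0,-0.05,0,0,0,0,0,-0.05]

```text
time: 15.28
tool_pos: [0.5425, 0.0268, 0.1267]
tool_rot: [-3.141, 0.0, 1.042]
contact_force: [-2.2, 1.3, 2.2]
opening: 0.0194
```

```bash
python3 st.py|grep torque
```

```text
torque [-0.0415  0.6244  0.1188]
```

>>> jog_arm:
  deltas: [0,0,0,0,0,-0.03,0,0,0,0,0,-0.04,0,0,0,0,0,-0.04]

```text
time: 15.53
tool_pos: [0.5426, 0.0268, 0.1267]
tool_rot: [-3.141, 0.0, 0.979]
contact_force: [-3.1, 0.4, 3.1]
opening: 0.02
```

```bash
python3 st.py|grep torque
```

```text
torque [-0.0261  0.6276  0.3539]
```

>>> jog_arm:
  deltas: [0,0,0,0,0,-0.03,0,0,0,0,0,-0.03,0,0,0,0,0,-0.03]

```text
time: 15.78
tool_pos: [0.5425, 0.0267, 0.1268]
tool_rot: [-3.141, 0.001, 0.932]
contact_force: [-4.0, -1.0, 2.6]
opening: 0.0203
```

```bash
python3 st.py
```

```text
tool_pos [0.5425 0.0267 0.1268]
tool_rot [-3.1414e+00  7.0000e-04  9.3180e-01]
contact_force [-4.038  -1.0046  2.5807]
torque [-0.2534  0.8048  0.401 ]
opening 0.0203
```

Contact is back at about 1.0–1.04 rad, one hex pitch (60°) after the first, and the screw does not yield. So it is at its hard stop. Easing the twist, then releasing and rising.

>>> jog_arm:
  deltas: [0,0,0,0,0,0.04,0,0,0,0,0,0.04]

```text
time: 15.95
tool_pos: [0.5426, 0.0269, 0.1268]
tool_rot: [-3.141, -0.0, 0.995]
contact_force: [-4.7, -0.8, 4.2]
opening: 0.0196
```

>>> jog_arm:
  deltas: [0,0,0,0,0,0,0,0,0,0,0,0,0,0,0,0,0,0,0,0,0,0,0,0,0,0,0,0,0,0]
  claw: 1

```text
time: 16.37
tool_pos: [0.5431, 0.0268, 0.1267]
tool_rot: [3.141, -0.0, 0.991]
contact_force: [-0.7, -0.2, -0.1]
opening: 0.0483
```

>>> jog_arm:
  deltas: [0,0,0,0,0,0,0,0,0,0,0,0,0,0,0,0,0,0,0,0,0,0,0,0,0,0,0,0,0,0]

```text
time: 16.78
tool_pos: [0.5428, 0.0268, 0.1267]
tool_rot: [3.141, -0.0, 0.991]
contact_force: [-1.0, -0.2, 0.1]
opening: 0.0819
```

>>> jog_arm:
  deltas: [0,0,0.2,0,0,0,0,0,0.5,0,0,0,0,0,0.8,0,0,0,0,0,1,0,0,0,0,0,1,0,0,0]

```text
time: 17.2
tool_pos: [0.545, 0.0267, 0.2316]
tool_rot: [3.134, -0.004, 0.991]
contact_force: [0.7, -0.8, 0.6]
opening: 0.0918
```

>>> jog_arm:
  deltas: [-0.2,0,0.1,0,0,0,-0.5,0,0.2,0,0,0,-0.8,0,0.3,0,0,0,-0.9,0,0.3,0,0,0,-0.9,0,0.3,0,0,0]

```text
time: 17.62
tool_pos: [0.4511, 0.027, 0.257]
tool_rot: [3.141, -0.0, 0.991]
contact_force: [0.7, -0.4, 0.2]
opening: 0.0916
```

```bash
python3 st.py; python3 - <<'E'
from h import *
cv2.imwrite("pics/end.png",cv2.resize(robot.read_camera("scene")[150:330,180:480,::-1],(800,480),interpolation=2))
E
```

```text
tool_pos [0.4511 0.027  0.257 ]
tool_rot [ 3.1413e+00 -1.0000e-04  9.9130e-01]
contact_force [ 0.713  -0.3933  0.1559]
torque [-0.0992  0.1001 -0.059 ]
opening 0.0916
```

View pics/end.png

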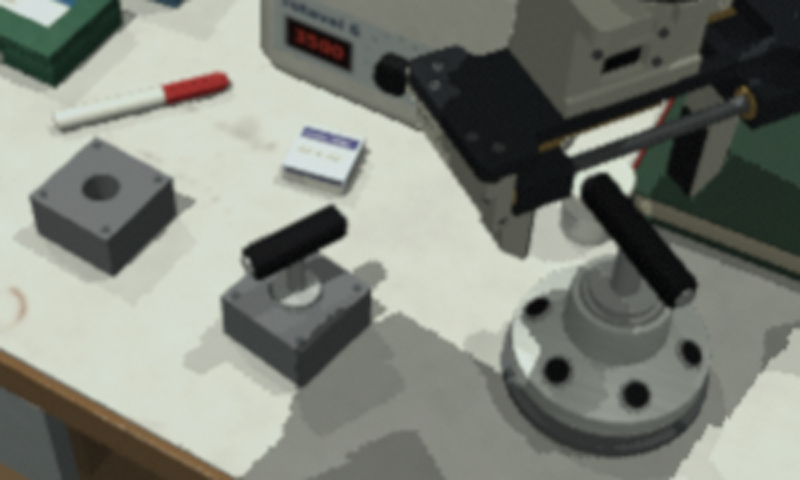

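The thick key stands seated in the screw (bar from 600,190 to 680,290), and the slim key is still in its stand (295,245). The left block is empty and the gripper is clear.

```bash
python3 -c "
from cell import robot
print(robot.hand_in())"
```

```text
the job is handed in; nothing more can be done
None
```

The thick key is standing seated in the rotor screw, the screw is turned clockwise to its stop, and the job was handed in at about 17.7 s. I never saw the screw angle itself, because the collar hides the socket; the stop is inferred from torque.

- **Seating:** before any turning, the collar met the screw head with the tool at z 0.1265 m (0.1267 m expected), and the vertical force reversed as it touched.
- **Stop:** the torque rose from near zero to 0.5–0.8 N m after about 1.05 rad of key turn, far above the screw's 0.06 N m.
- **Disagreement:** I kept turning with a 50 N grip and the torque dropped away at about 1.4 rad. The key most likely rode over one corner of the socket at the stop.
- **Re-check:** with a light 15 N grip, the key turned freely and met firm resistance again, reaching 0.4 N m, close to 60° after the first contact. That fits the screw standing at its stop.
- **Last picture:** it shows the key upright with its collar on the screw head, the slim key still in its stand, and the open gripper clear of everything. Contact forces read about zero.

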